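Fit the battery in the voting machine's power unit and lock its bayonet cap

ROBOT

A 7-joint arm with a two-finger parallel gripper is mounted at the origin on the work surface. World frame = base frame: x ahead of the robot, y to its left, z up, the work surface at z = 0. Lengths are in m, angles in rad, forces in N, time in s.
With the tool pointing down it reaches from about 0.4 to 0.85 m from the base axis. Payload 4.5 kg.
Tool frame: the origin (TCP) lies at the very end of the fingers, on their centre line; the grasp point (between the pads) lies 19 mm behind it; z points along the fingers, y is the line along which they close (so a half turn about z gives the same grasp; the last joint's range is limited). The gripper opens to 88 mm and grips with 3 to 60 N. Pads are 18 mm wide; open, the fingers measure 123 mm over their backs; the gripper's body (75 mm by 187 mm) begins 45 mm behind the grasp point.
Start: joints at [-1.095, 0.689, -0.195, 1.565, 0.157, 0.902, -0.215], TCP at [0.267, 0.565, 0.239] pointing down, gripper open.
Joint ranges: [-3.01, 3.01], [-0.46, 2.08], [-1.47, 1.51], [0.13, 2.56], [-1, 4.14], [0.04, 2.09], [-2.66, 2.66]. Speed limits (rad/s): [2.57, 2.57, 3.14, 3.14, 3.14, 3.14, 3.14].

INTERFACE

Orientations are given as a unit quaternion [x, y, z, w].
In Python, from plant import r gives the robot as it stands. The module is installed in compiled form; this text tells all that it offers.
- The arm moves only by the tool step_arm, never from a script. Its argument "increments" is a list of rows, each a list of 2 entries, a list of its own where there are three numbers: the shift along the world's x, y, z in cm, then the turn, a rotation vector about the world's x, y, z in degrees. A call has exactly 10 rows; each row shifts and turns the commanded pose from where the row before left it; what a row does not reach is not made up. A row lasts 1/10 s, in which the tool goes at most 50 mm and 8.59 degrees, less where a joint would pass 70% of its speed; a pose out of reach is approached as far as the arm can. A call is refused whole if a number of a shift passes 5 or a number of a turn 8.59, either way. A call with a gripper value outside its range is refused whole. "fingers" is the opening, from 0 (shut) to 1 (fully open), set as the call begins (left out, the last holds). The fingers move at their own pace and stop on an object; "grip_force" is the grip in N (left out, the last holds). Time passes only in rows, so rows that do not move let the fingers close, or fill a call up. It gives the time, the measured TCP pose, the force, the opening and the grip force at its end, in the units of the state.
- r.get_state(): the state, without advancing time (a new reading comes with each control period).
- r.snapshot(name): name is "scene" or "top"; returns (picture, depth): 420x560x3 uint8, red, green, blue; 420x560 float32, m along the optical axis (not along the pixel's ray), 0 where there is no reading.
- r.calibration(name): a dict with "fov_y" (degrees; the focal length in pixels is half the picture's height over the tangent of half this angle, whatever the lens; pixels are square), "cx", "cy" (the principal point, pixels), "R" (3x3) and "t" (3): a world point X has camera coordinates R X + t. Camera axes: x right, y down, z forward; pixel columns grow to the right and rows downward; lengths in m; the calibration is good to about 2 mm. A picture is of the moment at which its call begins. calibration takes no time and is no camera call.
- r.finish_job(): hands the job in; it is judged then, once.
The state is a dict: "clock": time; "q": joint angles; "qd": joint speeds; "joint_torque": joint torques, N m; "tool_pos": TCP position; "eef_rot": TCP orientation; "contact_force": force on the tool from outside, world axes, zero at the start; "moment": the same for the moment, N m; "opening": opening from 0.0 (shut) to 1.0 (fully open); "finger_force": force on a finger pad.
Only numpy, scipy, OpenCV 4.12 (cv2) and the standard library are available. Lean on these libraries where they do the work, as an engineer would, in place of code of your own. Each camera call takes 0.05 s, during which the arm holds its last target. There are 200 camera calls.

TASK

Stand the fat battery upright in the round well of the white power unit, then close the well with the two-lugged winged cap: lower its lugs through the two slots, push it down against the spring, turn it clockwise (seen from above) about a quarter turn to the stop, and let the spring lift it into its lock, then let go. Do not knock over the thin battery that stands by.

Things in the scene. Friction and masses are not known exactly. Their poses are not given: they have to be found in the camera images.
- unit: White power unit, a fixed box 150 (x) x 130 (y) x 90 mm high; the battery well opens in the middle of its top, in a grey collar ring 94 mm across, 4 mm proud. Origin: centre of its underside. The well's bore for the battery is 37.4 mm across and begins 21 mm below the collar's top (the mouth), at the floor of the wider chamber in which the lugs turn.
- entry (a point): Centre of the well's mouth, level with the collar's top, 94 mm above the table. z up; x points through the middle of one entry slot for a lug, the other slot is opposite at -x (all is alike under a half turn). Opening 52 mm across between the slots; slots about 18 mm wide, reaching 33 mm from the centre. Counterclockwise of each slot is a solid stop.
- lock (a point): Same point as entry; its x axis lies along the lugs of the locked cap, 80 degrees clockwise (from above) of entry's x. From each slot clockwise: an overhanging bar, underside 10 mm below the mouth; then, 80 degrees from the slot, the lock notch, ceiling 6 mm below the mouth; then a solid stop. A lug has about 5 degrees play in slot and notch.
- plate (a joint): Steel spring plate at the bottom of the bore: 0 = up, grows (m) as it is pressed down, at most 0.026. Up, it holds the fat battery with its foot 57 mm below and its top 4 mm above the mouth. It yields from 3 N (battery's weight included), plus 0.35 N per mm: the cap must be pushed with about 7 N at its lock, 10 N while turning.
- cap: Loose grey bayonet cap, right way up on the table, 60 g: disc 48 mm across, 22 mm high, with two lugs at its foot (13 mm wide, 5 mm high, reaching 31 mm out along +x and -x). Origin: centre of the flat underside (also of the lugs), which bears on the battery. Lugs pass under the bars with the origin 15 to 21 mm below the mouth (aim at 18); locked it rests 11 mm below.
- wing (a point): Top centre of the cap's upright wing grip, 45 mm above the cap's underside: a straight bar 46 mm long (cap's x, in line with the lugs), 10 mm thick (y), standing 23 mm above the disc's flat top. Axes as the cap's. Let up before it is turned, the cap is pushed out again.
- cell: The fat battery: loose plain cylinder 33 mm in diameter, 61 mm high, about 140 g, grey sleeve with steel ends, upright on the table. Origin: centre of its underside; z up its axis. Cap and fat battery stand one left and one right of the power unit, either way round.
- thin_cell: Bystander: a thin battery 21 mm in diameter and 50 mm high, standing loose beyond the power unit. Not used. Origin: centre of the underside.
Not all that is in view belongs to the job. Leave any yellow look-alike of the cell alone.

How it is judged:
By the outcome, as a careful person would: the job done as asked, in the order asked, and still so for the second after the job is handed in, with the robot touching nothing.
It also fails if it takes over 61 s, if anything falls off the work surface, if the arm or the gripper's body presses on something with over 40 N, if the wrist force passes 120 N, or if a joint passes its speed limit or range.

## Working session

There is one attempt and no reset: what is moved stays moved. The work goes in short steps, Python scripts to look and compute and a tool call to move; the robot and the scene stay as the last step left them, time stands still between calls to the robot, and variables do not carry over. Pictures are saved under pics/ and viewed, at most 10 in all, crops included, and the job is handed in when it is done.

Besides the shell and the picture viewer there is one more tool, called after "Emit:" in YAML: its name, and indented under it one key for each argument. step_arm: Moves the arm, as the interface text tells. Its arguments: {"type":"object","properties":{"increments":{"type":"array","items":{"type":"array"}},"fingers":{"type":"number"},"grip_force":{"type":"number"}},"required":["increments"]}

```bash
mkdir -p pics; cat > h.py <<'E'
import numpy as np, cv2
from plant import r
def cal(n):
    c=r.calibration(n); f=210/np.tan(np.radians(c["fov_y"])/2); return c,f
def ray(n,u,v,z):
    c,f=cal(n); R=np.array(c["R"]);t=np.array(c["t"])
    o=-R.T@t; d=R.T@np.array([(u-c["cx"])/f,(v-c["cy"])/f,1]); return o+d*(z-o[2])/d[2]
def cloud(n,D):
    c,f=cal(n); R=np.array(c["R"]);t=np.array(c["t"])
    v,u=np.mgrid[:420,:560]; P=np.stack([(u-c["cx"])/f*D,(v-c["cy"])/f*D,D],-1)
    return (P-t)@R
def pix(n,X):
    c,f=cal(n); p=np.array(c["R"])@X+np.array(c["t"]); return f*p[0]/p[2]+c["cx"],f*p[1]/p[2]+c["cy"]
E
python3 - <<'E'
from h import *
for n in("scene","top"):
    p,d=r.snapshot(n); np.savez(f"{n}0.npz",p=p,d=d)
    cv2.imwrite(f"pics/{n}0.png",p[...,::-1])
    c,f=cal(n); print(n,f,-np.array(c["R"]).T@c["t"],np.round(c["R"],2).tolist())
print(r.get_state())
E
```

```text
scene 466.27442567951636 [1.31113133 0.301494   0.59928623] [[-0.4, 0.92, 0.01], [0.49, 0.23, -0.84], [-0.77, -0.33, -0.54]]
top 475.057369360103 [ 0.3832743  -0.00829546  1.23404683] [[-0.01, -1.0, -0.02], [-0.99, 0.01, -0.16], [0.16, 0.02, -0.99]]
{'clock': 0.1, 'q': array([-1.0952084 ,  0.68988064, -0.19454825,  1.5662117 ,  0.15732025,
        0.90250089, -0.21511679]), 'qd': array([-0.00023036, -0.00116785, -0.00111815, -0.00292733, -0.00047954,
       -0.00067218,  0.00094565]), 'joint_torque': array([-3.36165373e-03, -5.28491306e+01, -1.27145179e+00, -1.53835595e+01,
       -5.25274838e-02,  1.97634712e-03,  4.05904234e-05]), 'tool_pos': array([0.26701632, 0.5644799 , 0.23801065]), 'eef_rot': array([ 2.19057809e-01,  9.75711551e-01, -7.94148298e-04, -1.18718562e-04]), 'contact_force': array([-0.50252318, -0.1837612 , -0.53166418]), 'moment': array([ 0.03070531, -0.0780551 , -0.01378239]), 'finger_force': 0.0, 'opening': 0.9978707955543376}
```

View pics/scene0.png

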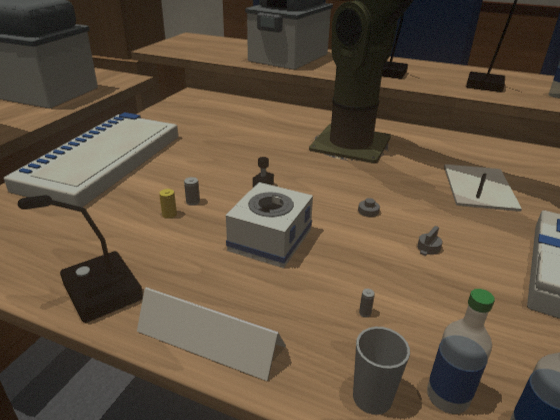

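View pics/top0.png

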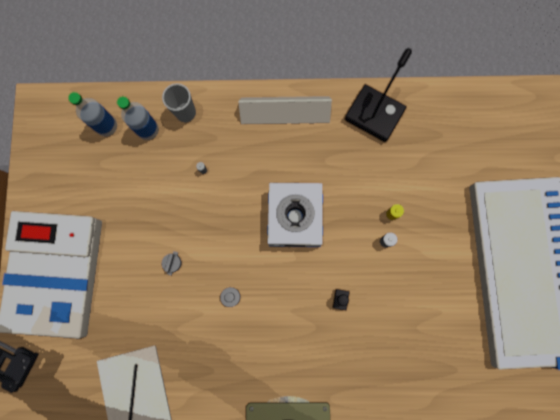

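Candidates: the cell could be the grey cylinder at top (389,240), the yellow look-alike at (396,212), or the thin battery at (201,168). The cap could be the winged one at (172,263) or the round knob at (230,297). By the description I choose the grey cylinder at (389,240) and the winged cap at (172,263), and check both in a close crop.

```bash
cat > m.py <<'E'
from h import *
T=np.load("top0.npz");S=np.load("scene0.npz")
def cr(A,u,v,h=32): return cv2.resize(A["p"][v-h:v+h,u-h:u+h,::-1],(266,266),interpolation=cv2.INTER_CUBIC)
a=np.hstack([cr(T,295,213),cr(T,389,235),cr(T,172,263)])
b=np.hstack([cr(S,271,210,42),cr(S,190,195),cr(S,430,240)])
cv2.imwrite("pics/crops.png",np.vstack([a,b]))
for n,A in(("top",T),("scene",S)):
    P=cloud(n,A["d"]); ok=A["d"]>0; z=P[...,2]
    print(n,"table z",np.median(z[200:260,430:460] if n=="top" else z[250:280,330:350]))
    for nm,(u,v,h) in dict(unit=(295,213,34) if n=="top" else (271,220,45),cell=(389,240,12)if n=="top" else (192,190,14),cap=(172,263,14)if n=="top" else (430,240,17),thin=(201,168,10)if n=="top" else (367,302,15)).items():
        sl=np.s_[v-h:v+h,u-h:u+h]; Q=P[sl][ok[sl]]; Q=Q[Q[:,2]>.008]; zt=np.percentile(Q[:,2],97)
        q=Q[Q[:,2]>zt-.008]; print(nm,len(Q),"ztop",zt.round(4),"top mean",q.mean(0).round(4),"min",q.min(0).round(4),"max",q.max(0).round(4),"all mean",Q.mean(0).round(4))
E
python3 m.py
```

```text
top table z 0.0008528488474428719
unit 3426 ztop 0.0969 top mean [ 0.5596 -0.023   0.0923] min [ 0.4861 -0.0878  0.0889] max [0.6358 0.0428 0.1014] all mean [ 0.5575 -0.0227  0.0858]
cell 198 ztop 0.0656 top mean [ 0.4988 -0.2566  0.0619] min [ 0.4826 -0.2723  0.0577] max [ 0.5151 -0.2399  0.0687] all mean [ 0.4975 -0.2533  0.0543]
cap 298 ztop 0.0478 top mean [0.4473 0.2953 0.0448] min [0.4264 0.2861 0.0399] max [0.469  0.3065 0.0489] all mean [0.4465 0.2928 0.0286]
thin 94 ztop 0.0551 top mean [0.6928 0.2194 0.0516] min [0.6831 0.2104 0.0473] max [0.702  0.23   0.0563] all mean [0.6906 0.2177 0.0406]
scene table z -0.0005675270043936538
unit 5324 ztop 0.0934 top mean [ 0.5708 -0.0194  0.09  ] min [ 0.4852 -0.0899  0.0854] max [0.6399 0.0438 0.0958] all mean [ 0.5842 -0.0159  0.0665]
cell 340 ztop 0.0615 top mean [ 0.5027 -0.2546  0.0588] min [ 0.4839 -0.2729  0.0537] max [ 0.5169 -0.2402  0.0627] all mean [ 0.5072 -0.2512  0.0396]
cap 416 ztop 0.0452 top mean [0.4511 0.2959 0.0434] min [0.4254 0.286  0.0373] max [0.4715 0.3058 0.0471] all mean [0.4558 0.2963 0.0251]
thin 302 ztop 0.0508 top mean [0.6956 0.22   0.0484] min [0.6815 0.2097 0.043 ] max [0.7054 0.2302 0.0524] all mean [0.699  0.2203 0.0343]
```

View pics/crops.png

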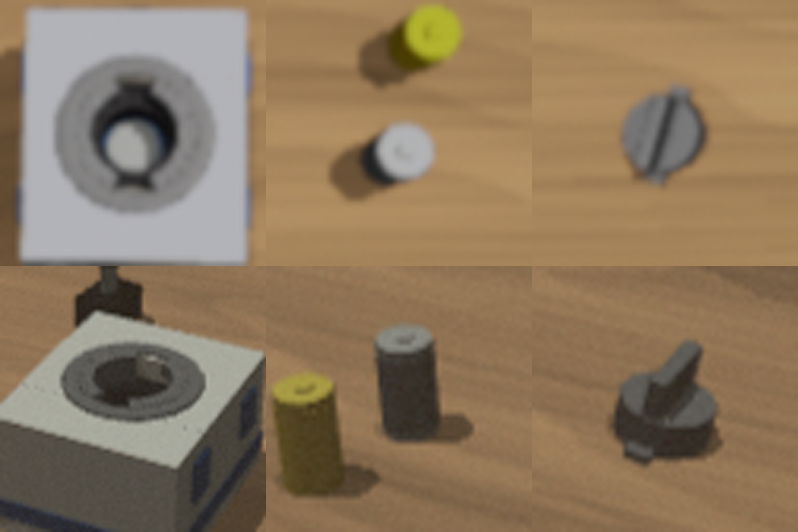

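The crops show the slots at crop (135,85) and (135,180), so nearly along world x. The grey cell is confirmed at crop (405,150), separate from the yellow one at (432,33). The winged two-lugged cap is confirmed at crop (662,135), turned about 18° from world x.

```bash
cat > m2.py <<'E'
from h import *
T=np.load("top0.npz");S=np.load("scene0.npz")
for n,A,(u,v,h) in(("top",T,(295,213,36)),("scene",S,(271,207,32))):
    g=cv2.cvtColor(A["p"],cv2.COLOR_RGB2GRAY).astype(float)
    P=cloud(n,A["d"])
    # rectify onto mouth plane z=.094 at .5mm
    xs=np.arange(.500,.620,.0005); ys=np.arange(-.085,.04,.0005)
    X,Y=np.meshgrid(xs,ys,indexing="ij")
    c,f=cal(n); C=np.stack([X,Y,0*X+.094],-1)@np.array(c["R"]).T+c["t"]
    mu=(f*C[...,0]/C[...,2]+c["cx"]).astype(np.float32); mv=(f*C[...,1]/C[...,2]+c["cy"]).astype(np.float32)
    im=cv2.remap(g.astype(np.uint8),mu,mv,cv2.INTER_CUBIC)
    im=cv2.GaussianBlur(im,(0,0),1.5)
    w=np.median(im[:12].ravel())
    col=im[np.abs(np.hypot(X-.561,Y+.0225)-.039)<.003]; gc=np.median(col)
    for nm,th in(("collar",(w+gc)/2),("mouth",gc*.72)):
        m=(im<th).astype(np.uint8); cs,_=cv2.findContours(m,cv2.RETR_EXTERNAL if nm=="collar" else cv2.RETR_LIST,cv2.CHAIN_APPROX_NONE)
        cs=[k for k in cs if cv2.contourArea(k)>2000]
        for k in cs:
            (b,a),(d1,d2),an=cv2.fitEllipse(k); 
            print(n,nm,w,gc,"c",(xs[0]+a*.0005).round(4),(ys[0]+b*.0005).round(4),"d mm",d1/2,d2/2,"ang",an)
    cv2.imwrite(f"pics/rect_{n}.png",cv2.resize(im,None,fx=1.6,fy=1.6))
a,b=cv2.imread("pics/rect_top.png"),cv2.imread("pics/rect_scene.png"); cv2.imwrite("pics/rect.png",np.hstack([a,b]))
for n,A,(u,v,h) in(("top",T,(172,263,16)),("scene",S,(430,240,18))):
    P=cloud(n,A["d"])[v-h:v+h,u-h:u+h].reshape(-1,3); q=P[P[:,2]>.033]
    mn=q[:,:2].mean(0); _,_,V=np.linalg.svd(q[:,:2]-mn); t=(q[:,:2]-mn)@V.T
    mid=mn+V.T@((t.max(0)+t.min(0))/2); print(n,"wing",mn,mid,np.degrees(np.arctan2(V[0,1],V[0,0])),np.ptp(t,0))
    L=P[(P[:,2]>.015)&(P[:,2]<.028)];print(" disc",L[:,:2].min(0),L[:,:2].max(0))
E
python3 m2.py
```

```text
top collar 179.0 130.0 c 0.5601 -0.0225 d mm 93.40185546875 93.60372924804688 ang 49.2307243347168
top mouth 179.0 130.0 c 0.5521 -0.0204 d mm 28.781475067138672 31.011608123779297 ang 142.8743896484375
top mouth 179.0 130.0 c 0.5605 -0.0231 d mm 48.47747039794922 63.84961700439453 ang 178.83258056640625
scene collar 169.0 92.0 c 0.5652 -0.0214 d mm 93.50758361816406 97.38228607177734 ang 154.9262237548828
scene mouth 169.0 92.0 c 0.5688 -0.025 d mm 45.52620315551758 57.15966033935547 ang 151.17105102539062
top wing [0.44440498 0.28206973] [0.41642633 0.14697377] 78.29408339890009 [0.31753217 0.0446777 ]
 disc [0.42445507 0.27210149] [0.47033166 0.31989652]
scene wing [0.51491359 0.29618728] [0.86828909 0.29826656] 0.32396315432483735 [0.88570681 0.02011361]
 disc [0.42577422 0.27232008] [0.4735741 0.3196475]
```

View pics/rect.png

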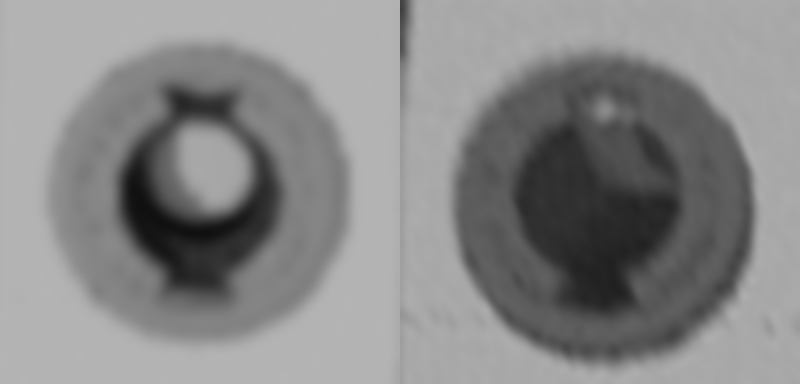

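The rectified view shows the collar centred at about (199,192), with slots at (200,103) and (198,280). That puts the well at (0.561,-0.0225) with a yaw of about -1°. Now I move above the cell.

Emit:
step_arm:
  increments:
    - [[1.8,-4.1,0],[0,0,0]]
    - [[1.8,-4.1,0],[0,0,0]]
    - [[1.8,-4.1,0],[0,0,0]]
    - [[1.8,-4.1,0],[0,0,0]]
    - [[1.8,-4.1,0],[0,0,0]]
    - [[1.8,-4.1,0],[0,0,0]]
    - [[1.8,-4.1,0],[0,0,0]]
    - [[1.8,-4.1,0],[0,0,0]]
    - [[1.8,-4.1,0],[0,0,0]]
    - [[1.8,-4.1,0],[0,0,0]]
  fingers: 1
  grip_force: 20

```text
clock: 1.1
tool_pos: [0.4475, 0.1532, 0.2386]
eef_rot: [0.219, 0.976, -0.0, -0.0]
contact_force: [0.2, -0.5, -0.4]
opening: 1.002
finger_force: 0.0
```

Emit:
step_arm:
  increments:
    - [[0.5,-4.1,-0.5],[0,0,0]]
    - [[0.5,-4.1,-0.5],[0,0,0]]
    - [[0.5,-4.1,-0.5],[0,0,0]]
    - [[0.5,-4.1,-0.5],[0,0,0]]
    - [[0.5,-4.1,-0.5],[0,0,0]]
    - [[0.5,-4.1,-0.5],[0,0,0]]
    - [[0.5,-4.1,-0.5],[0,0,0]]
    - [[0.5,-4.1,-0.5],[0,0,0]]
    - [[0.5,-4.1,-0.5],[0,0,0]]
    - [[0,0,0],[0,0,0]]

```text
clock: 2.1
tool_pos: [0.491, -0.2214, 0.1926]
eef_rot: [0.224, 0.975, -0.002, -0.0]
contact_force: [0.6, 0.5, 0.6]
opening: 0.998
finger_force: 0.0
```

```bash
python3 - <<'E'
from h import *
s=r.get_state(); print(s["clock"],s["tool_pos"],s["eef_rot"],s["q"])
for n,(u,v,h) in(("top",(172,263,16)),("scene",(430,240,18))):
    A=np.load(n+"0.npz"); P=cloud(n,A["d"])[v-h:v+h,u-h:u+h].reshape(-1,3); q=P[(P[:,2]>.033)&(np.hypot(P[:,0]-.448,P[:,1]-.296)<.03)]
    rc=cv2.minAreaRect((q[:,:2]*1000).astype(np.float32)); print(n,rc)
    mn=q[:,:2].mean(0); _,_,V=np.linalg.svd(q[:,:2]-mn); print(mn,np.degrees(np.arctan2(V[0,1],V[0,0])))
E
```

```text
2.1 [ 0.49102795 -0.22138751  0.19258571] [ 2.24126664e-01  9.74557981e-01 -1.98300016e-03 -2.16461986e-04] [ 0.50772862  0.64857011 -0.28169543  1.8728066   0.28430212  0.65941396
  1.17275214]
top ((447.0547180175781, 295.3725280761719), (11.325849533081055, 45.21976089477539), 73.61629486083984)
[0.44706284 0.29469431] 163.6947839016093
scene ((448.042724609375, 295.5238037109375), (10.45542049407959, 46.28502655029297), 74.78761291503906)
[0.45246514 0.29577107] -16.55180662664305
```

Emit:
step_arm:
  increments:
    - [[0.45,-1.75,0],[0,0,0]]
    - [[0.45,-1.75,-1.2],[0,0,0]]
    - [[0,0,-2],[0,0,0]]
    - [[0,0,-2],[0,0,0]]
    - [[0,0,-2],[0,0,0]]
    - [[0,0,-2],[0,0,0]]
    - [[0,0,-2],[0,0,0]]
    - [[0,0,-2],[0,0,0]]
    - [[0,0,-2],[0,0,0]]
    - [[0,0,0],[0,0,0]]

```text
clock: 3.1
tool_pos: [0.4996, -0.2474, 0.0395]
eef_rot: [0.219, 0.976, 0.001, -0.002]
contact_force: [-0.9, -0.2, -0.3]
opening: 1.001
finger_force: 0.0
```

Emit:
step_arm:
  increments:
    - [[0,0,0],[0,0,0]]
    - [[0,0,0],[0,0,0]]
    - [[0,0,0],[0,0,0]]
    - [[0,0,0],[0,0,0]]
    - [[0,0,0],[0,0,0]]
    - [[0,0,0],[0,0,0]]
    - [[0,0,0],[0,0,0]]
    - [[0,0,0],[0,0,0]]
    - [[0,0,0],[0,0,0]]
    - [[0,0,0],[0,0,0]]
  fingers: 0

```text
clock: 4.1
tool_pos: [0.5011, -0.2494, 0.0419]
eef_rot: [0.219, 0.976, -0.0, 0.0]
contact_force: [-1.6, -3.0, 2.8]
opening: 0.385
finger_force: 18.9
```

Emit:
step_arm:
  increments:
    - [[0,0,2],[0,0,0]]
    - [[0,0,3.5],[0,0,0]]
    - [[0,0,4],[0,0,0]]
    - [[0.8,3,3.5],[0,0,0]]
    - [[1,4,0],[0,0,0]]
    - [[1,4,0],[0,0,0]]
    - [[1,4,0],[0,0,0]]
    - [[1,4,0],[0,0,0]]
    - [[1,3.8,0],[0,0,0]]
    - [[0,0,0],[0,0,0]]

```text
clock: 5.1
tool_pos: [0.5605, -0.0114, 0.1717]
eef_rot: [0.213, 0.977, 0.004, 0.0]
contact_force: [-0.1, 1.5, -2.0]
opening: 0.385
finger_force: 18.5
```

Emit:
step_arm:
  increments:
    - [[0,0,0],[0,0,0]]
    - [[0,0,0],[0,0,0]]
    - [[0,0,0],[0,0,0]]
    - [[0,0,0],[0,0,0]]
    - [[0,0,0],[0,0,0]]
    - [[0,0,0],[0,0,0]]
    - [[0,0,0],[0,0,0]]
    - [[0,0,0],[0,0,0]]
    - [[0,0,0],[0,0,0]]
    - [[0,0,0],[0,0,0]]

```text
clock: 6.1
tool_pos: [0.5592, -0.021, 0.1718]
eef_rot: [0.219, 0.976, 0.0, 0.0]
contact_force: [0.0, 0.1, -2.0]
opening: 0.385
finger_force: 18.6
```

```bash
python3 - <<'E'
from h import *
s=r.get_state(); print(s["clock"],s["tool_pos"],s["eef_rot"],s["contact_force"],s["opening"])
p,d=r.snapshot("scene"); cv2.imwrite("pics/a.png",cv2.resize(p[90:270,190:370,::-1],(600,600),interpolation=cv2.INTER_CUBIC))
P=cloud("scene",d); z=P[...,2]; x0=s["tool_pos"]
m=(d>0)&(np.hypot(P[...,0]-x0[0],P[...,1]-x0[1])<.03)&(z>x0[2]-.036)&(z<x0[2]-.005)
Q=P[m]; print(len(Q),Q.min(0),Q.max(0))
for a in np.arange(x0[2]-.036,x0[2]-.005,.01):
    q=Q[(Q[:,2]>a)&(Q[:,2]<a+.01)][:,:2]
    from scipy.optimize import least_squares
    k=least_squares(lambda c:np.hypot(*(q-c).T)-.0165,x0[:2]-[.005,0],loss="soft_l1",f_scale=.001); print(a,len(q),k.x,k.x-x0[:2])
np.savez("scene1.npz",p=p,d=d)
E
```

```text
6.1 [ 0.55921528 -0.02095001  0.17175305] [2.19074181e-01 9.75708205e-01 4.52095283e-05 1.08410373e-05] [ 0.04649431  0.11666467 -2.04601099] 0.3853620561584644
206 [ 0.55277333 -0.04133415  0.1359666 ] [ 0.57754195 -0.00672739  0.16663868]
0.13575305070318877 64 [ 0.5573766  -0.02662078] [-0.00183868 -0.00567077]
0.14575305070318878 69 [ 0.55845795 -0.02513948] [-0.00075733 -0.00418947]
0.1557530507031888 67 [ 0.55861281 -0.02390156] [-0.00060248 -0.00295155]
0.1657530507031888 6 [ 0.58786592 -0.00966177] [0.02865064 0.01128824]
```

View pics/a.png

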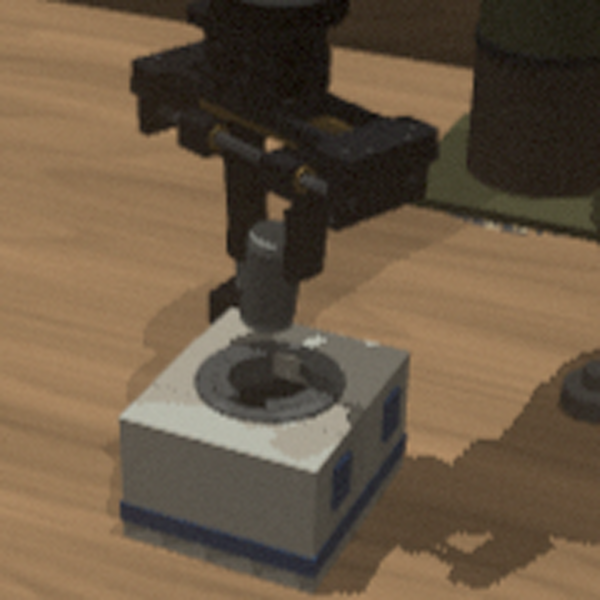

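The picture shows the cell held over the well at crop (267,280), apparently leaning slightly. I check the lean with a cylinder fit and a closer crop.

```bash
cat > cyl.py <<'E'
from h import *
from scipy.optimize import least_squares
def fit(d,x0,lo,hi,n="scene"):
    P=cloud(n,d); z=P[...,2]
    m=(d>0)&(np.hypot(P[...,0]-x0[0],P[...,1]-x0[1])<.03)&(z>lo)&(z<hi)
    Q=P[m]; zm=(lo+hi)/2
    def res(k):
        a=np.array([k[2],k[3],1]);a/=np.linalg.norm(a); v=Q-[k[0],k[1],zm]
        return np.linalg.norm(np.cross(v,a),axis=1)-.0165
    k=least_squares(res,[x0[0],x0[1],0,0],loss="soft_l1",f_scale=.0007)
    J=k.jac; cov=np.linalg.inv(J.T@J)*np.mean(k.fun**2)
    print(n,len(Q),"centre",k.x[:2].round(4),"at z",round(zm,3),"tilt deg",np.degrees(k.x[2:]).round(1),"rms mm",np.std(res(k.x))*1e3,"sd",np.sqrt(np.diag(cov)).round(4))
    return k.x
E
python3 - <<'E'
from cyl import *
A=np.load("scene1.npz"); x0=np.array([.559,-.021])
for lo,hi in((.136,.168),(.136,.158),(.14,.15)): fit(A["d"],x0,lo,hi)
P=cloud("scene",A["d"]); m=(np.hypot(P[...,0]-.56,P[...,1]+.023)<.028)&(P[...,2]>.115)&(P[...,2]<.21); print(np.percentile(P[m][:,2],[0,1,5]))
# control: cell as it stood
B=np.load("scene0.npz"); fit(B["d"],np.array([.5,-.2565]),.01,.055)
cv2.imwrite("pics/b.png",cv2.resize(A["p"][150:200,245:295,::-1],(600,600),interpolation=cv2.INTER_CUBIC))
E
```

```text
scene 212 centre [ 0.5582 -0.0252] at z 0.152 tilt deg [4.  7.7] rms mm 1.0878562231212383 sd [0.0001 0.0002 0.0155 0.0195]
scene 149 centre [ 0.5579 -0.0258] at z 0.147 tilt deg [5.4 8.3] rms mm 1.0684086456683695 sd [0.0002 0.0002 0.0266 0.0297]
scene 67 centre [ 0.5578 -0.0261] at z 0.145 tilt deg [6.9 7.9] rms mm 0.9895411864144726 sd [0.0003 0.0003 0.0715 0.083 ]
[0.12817877 0.13151287 0.13488478]
scene 237 centre [ 0.4986 -0.257 ] at z 0.033 tilt deg [ 1.  -0.2] rms mm 1.457641996442703 sd [0.0002 0.0002 0.0164 0.0169]
```

View pics/b.png

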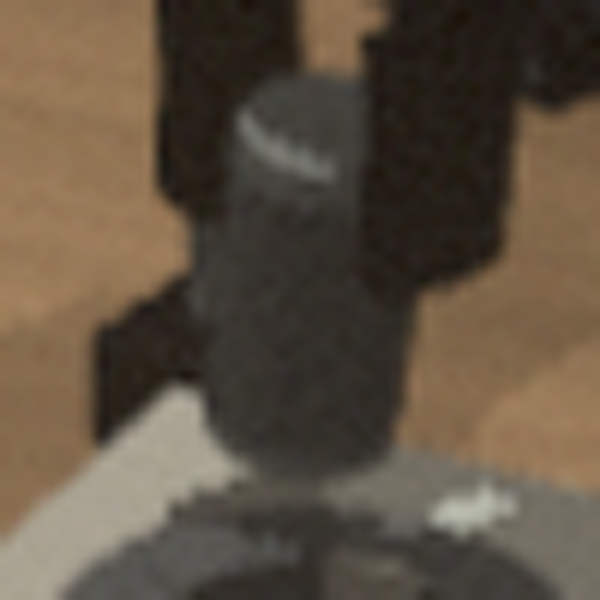

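The cell leans about 8.5° along the finger line, with its top toward +y. I straighten it by tilting the tool, then measure again.

Emit:
step_arm:
  increments:
    - [[0,0,0],[2.5,-1.4,0]]
    - [[0,0,0],[2.5,-1.4,0]]
    - [[0,0,0],[2.5,-1.4,0]]
    - [[0,0,0],[0,0,0]]
    - [[0,0,0],[0,0,0]]
    - [[0,0,0],[0,0,0]]
    - [[0,0,0],[0,0,0]]
    - [[0,0,0],[0,0,0]]
    - [[0,0,0],[0,0,0]]
    - [[0,0,0],[0,0,0]]

```text
clock: 7.15
tool_pos: [0.5593, -0.0208, 0.1718]
eef_rot: [0.218, 0.973, 0.072, 0.021]
contact_force: [-0.2, -0.4, -1.1]
opening: 0.386
finger_force: 18.6
```

```bash
python3 - <<'E'
from cyl import *
s=r.get_state(); print(s["clock"],s["tool_pos"],s["eef_rot"],s["opening"])
D=[];
for i in range(4): p,d=r.snapshot("scene"); D.append(d)
d=np.median(D,0); x0=s["tool_pos"][:2]
for lo,hi in((.136,.168),(.136,.158),(.14,.15)): fit(d,x0,lo,hi)
P=cloud("scene",d); m=(np.hypot(P[...,0]-.56,P[...,1]+.023)<.028)&(P[...,2]>.115)&(P[...,2]<.21); print(np.percentile(P[m][:,2],[0,1,5]))
cv2.imwrite("pics/c.png",cv2.resize(p[140:215,235:310,::-1],(600,600),interpolation=cv2.INTER_CUBIC))
E
```

```text
7.15 [ 0.55926886 -0.02078918  0.17176114] [0.21830672 0.97299914 0.07180488 0.02142194] 0.3859151544533058
scene 228 centre [ 0.5597 -0.0224] at z 0.152 tilt deg [-1.  -0.6] rms mm 0.7597671475259573 sd [0.0001 0.0001 0.0096 0.0116]
scene 156 centre [ 0.5598 -0.0224] at z 0.147 tilt deg [-0.6 -0.8] rms mm 0.6376084276550064 sd [0.0001 0.0001 0.0142 0.0166]
scene 72 centre [ 0.5599 -0.0225] at z 0.145 tilt deg [-1.3 -4.9] rms mm 0.6088580395818279 sd [0.0001 0.0002 0.0419 0.0523]
[0.1307917  0.13204517 0.13545718]
```

View pics/c.png

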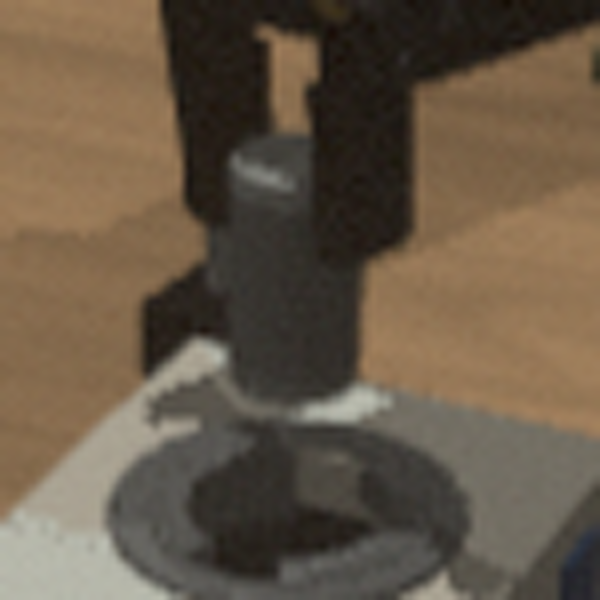

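The cell now stands upright over the well at crop (295,290). I lower it into the mouth.

Emit:
step_arm:
  increments:
    - [[0.12,0,-0.5],[0,0,0]]
    - [[0,0,-1],[0,0,0]]
    - [[0,0,-1],[0,0,0]]
    - [[0,0,-1],[0,0,0]]
    - [[0,0,-0.8],[0,0,0]]
    - [[0,0,-0.5],[0,0,0]]
    - [[0,0,0],[0,0,0]]
    - [[0,0,0],[0,0,0]]
    - [[0,0,0],[0,0,0]]
    - [[0,0,0],[0,0,0]]

```text
clock: 8.35
tool_pos: [0.5607, -0.021, 0.1242]
eef_rot: [0.218, 0.973, 0.072, 0.022]
contact_force: [0.7, -0.3, -1.1]
opening: 0.388
finger_force: 18.6
```

Emit:
step_arm:
  increments:
    - [[0,0,-0.3],[0,0,0]]
    - [[0,0,-0.3],[0,0,0]]
    - [[0,0,-0.3],[0,0,0]]
    - [[0,0,-0.3],[0,0,0]]
    - [[0,0,0],[0,0,0]]
    - [[0,0,0],[0,0,0]]
    - [[0,0,0],[0,0,0]]
    - [[0,0,0],[0,0,0]]
    - [[0,0,0],[0,0,0]]
    - [[0,0,0],[0,0,0]]

```text
clock: 9.35
tool_pos: [0.5604, -0.021, 0.1118]
eef_rot: [0.218, 0.973, 0.072, 0.021]
contact_force: [0.1, 0.8, -1.1]
opening: 0.386
finger_force: 18.6
```

Emit:
step_arm:
  increments:
    - [[0,0,-0.3],[0,0,0]]
    - [[0,0,-0.3],[0,0,0]]
    - [[0,0,-0.3],[0,0,0]]
    - [[0,0,-0.15],[0,0,0]]
    - [[0,0,0],[0,0,0]]
    - [[0,0,0],[0,0,0]]
    - [[0,0,0],[0,0,0]]
    - [[0,0,0],[0,0,0]]
    - [[0,0,0],[0,0,0]]
    - [[0,0,0],[0,0,0]]

```text
clock: 10.35
tool_pos: [0.5604, -0.021, 0.1013]
eef_rot: [0.218, 0.973, 0.072, 0.021]
contact_force: [-0.1, 0.7, -1.9]
opening: 0.381
finger_force: 18.6
```

Emit:
step_arm:
  increments:
    - [[0,0,0],[0,0,0]]
    - [[0,0,0],[0,0,0]]
    - [[0,0,0],[0,0,0]]
    - [[0,0,0],[0,0,0]]
    - [[0,0,0],[0,0,0]]
    - [[0,0,2],[0,0,0]]
    - [[0,0,3],[0,0,0]]
    - [[0,0,4],[-2.5,1.4,0]]
    - [[0,0,4],[-2.5,1.4,0]]
    - [[0,2,0],[-2.5,1.4,0]]
  fingers: 0.55

```text
clock: 11.35
tool_pos: [0.5638, -0.0039, 0.2365]
eef_rot: [0.222, 0.975, -0.001, 0.005]
contact_force: [0.7, 0.5, 0.5]
opening: 0.55
finger_force: 0.0
```

Emit:
step_arm:
  increments:
    - [[-1,3,0],[0,0,3]]
    - [[-1.1,4,0],[0,0,3]]
    - [[-1.4,4,0],[0,0,3]]
    - [[-1.4,4,0],[0,0,0]]
    - [[-1.4,4,0],[0,0,0]]
    - [[-1.4,4,0],[0,0,0]]
    - [[-1.4,4,0],[0,0,0]]
    - [[-1.4,2.6,0],[0,0,0]]
    - [[0,0,0],[0,0,0]]
    - [[0,0,0],[0,0,0]]
  fingers: 0.7

```text
clock: 12.35
tool_pos: [0.4551, 0.2951, 0.2312]
eef_rot: [0.141, 0.99, -0.0, -0.0]
contact_force: [0.8, -1.4, -1.1]
opening: 0.697
finger_force: 0.0
```

```bash
python3 - <<'E'
from h import *
s=r.get_state(); print(s["clock"],s["tool_pos"],s["eef_rot"],s["q"],s["contact_force"])
p,d=r.snapshot("top"); np.savez("top2.npz",p=p,d=d); q,e=r.snapshot("scene")
a=cv2.resize(p[177:249,259:331,::-1],(400,400),interpolation=cv2.INTER_CUBIC)
b=cv2.resize(q[170:250,230:310,::-1],(400,400),interpolation=cv2.INTER_CUBIC)
cv2.imwrite("pics/d.png",np.hstack([a,b]))
P=cloud("top",d); m=(np.hypot(P[...,0]-.561,P[...,1]+.0225)<.015)&(P[...,2]>.07); print(m.sum(),np.median(P[m],0)); 
E
```

```text
12.35 [0.45509218 0.29512853 0.23115588] [ 1.41096419e-01  9.89995817e-01 -2.85902961e-04 -7.52029025e-06] [-0.48828555  0.59740443 -0.2798985   1.82161504  0.22938532  0.75457941
  0.39747119] [ 0.83546512 -1.35091061 -1.14824858]
119 [ 0.56107488 -0.0229665   0.09866907]
```

View pics/d.png

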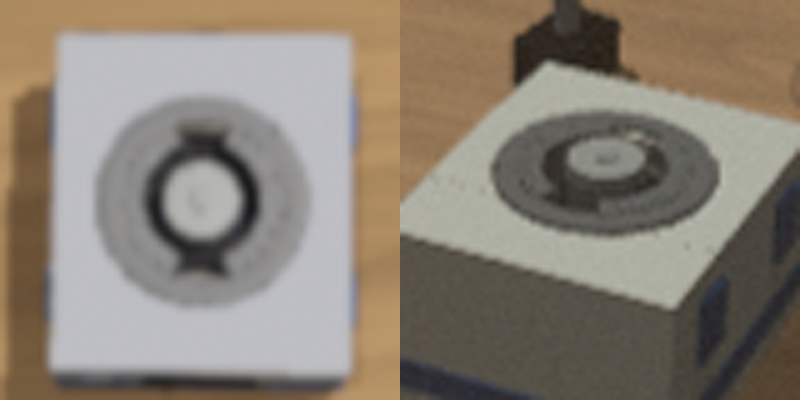

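The fat battery sits centred in the well with its top at 98.7 mm, seen at (202,200). The slots are visible at (203,133) and (202,265). Next I descend on the cap's wing.

Emit:
step_arm:
  increments:
    - [[-0.7,0.05,-2],[0,0,0]]
    - [[0,0,-3],[0,0,0]]
    - [[0,0,-3],[0,0,0]]
    - [[0,0,-3],[0,0,0]]
    - [[0,0,-3],[0,0,0]]
    - [[0,0,-3],[0,0,0]]
    - [[0,0,-1.5],[0,0,0]]
    - [[0,0,-0.5],[0,0,0]]
    - [[0,0,0],[0,0,0]]
    - [[0,0,0],[0,0,0]]

```text
clock: 13.45
tool_pos: [0.4493, 0.2952, 0.042]
eef_rot: [0.142, 0.99, 0.0, 0.001]
contact_force: [0.1, 0.9, 0.2]
opening: 0.7
finger_force: 0.0
```

Emit:
step_arm:
  increments:
    - [[-0.1,0,-0.5],[0,0,0]]
    - [[0,0,-0.5],[0,0,0]]
    - [[0,0,-0.5],[0,0,0]]
    - [[0,0,-0.3],[0,0,0]]
    - [[0,0,0],[0,0,0]]
    - [[0,0,0],[0,0,0]]
    - [[0,0,0],[0,0,0]]
    - [[0,0,0],[0,0,0]]
    - [[0,0,0],[0,0,0]]
    - [[0,0,0],[0,0,0]]

```text
clock: 14.45
tool_pos: [0.4475, 0.2955, 0.0233]
eef_rot: [0.142, 0.99, 0.0, 0.0]
contact_force: [0.1, 0.4, 0.4]
opening: 0.703
finger_force: 0.0
```

Emit:
step_arm:
  increments:
    - [[0,0,0],[0,0,0]]
    - [[0,0,0],[0,0,0]]
    - [[0,0,0],[0,0,0]]
    - [[0,0,0],[0,0,0]]
    - [[0,0,0],[0,0,0]]
    - [[0,0,0],[0,0,0]]
    - [[0,0,0],[0,0,0]]
    - [[0,0,0],[0,0,0]]
    - [[0,0,0],[0,0,0]]
    - [[0,0,0],[0,0,0]]
  fingers: 0
  grip_force: 45

```text
clock: 15.45
tool_pos: [0.4474, 0.2955, 0.0232]
eef_rot: [0.142, 0.99, 0.0, 0.0]
contact_force: [0.9, -0.6, -1.1]
opening: 0.108
finger_force: 45.0
```

Emit:
step_arm:
  increments:
    - [[0,0,1.5],[0,0,0]]
    - [[0,0,3],[0,0,0]]
    - [[0,0,3],[0,0,0]]
    - [[0,0,3],[0,0,0]]
    - [[0,0,3],[0,0,0]]
    - [[1.1,-3,0.2],[0,0,3]]
    - [[1.2,-3.4,0],[0,0,3]]
    - [[1.2,-3.4,0],[0,0,3]]
    - [[1.2,-3.4,0],[0,0,3]]
    - [[1.2,-3.4,0],[0,0,3]]

```text
clock: 16.45
tool_pos: [0.5065, 0.1279, 0.1602]
eef_rot: [0.01, 1.0, -0.0, -0.0]
contact_force: [0.5, -0.4, -0.9]
opening: 0.108
finger_force: 45.0
```

Emit:
step_arm:
  increments:
    - [[1.2,-3.4,0],[0,0,0]]
    - [[1.2,-3.4,0],[0,0,0]]
    - [[1.2,-3.4,0],[0,0,0]]
    - [[1.2,-3.4,0],[0,0,0]]
    - [[0.6,-1.5,0],[0,0,0]]
    - [[0,0,0],[0,0,0]]
    - [[0,0,0],[0,0,0]]
    - [[0,0,0],[0,0,0]]
    - [[0,0,0],[0,0,0]]
    - [[0,0,0],[0,0,0]]

```text
clock: 17.45
tool_pos: [0.5602, -0.02, 0.1604]
eef_rot: [0.01, 1.0, 0.0, -0.0]
contact_force: [-0.4, -0.6, -1.2]
opening: 0.108
finger_force: 45.0
```

```bash
python3 - <<'E'
from h import *
from scipy.optimize import least_squares
s=r.get_state(); x0=s["tool_pos"]; e=s["eef_rot"]; print(s["clock"],x0,e,s["opening"],s["contact_force"],s["q"][6],"tool y ang",np.degrees(np.arctan2(e[1]**2-e[0]**2,2*e[0]*e[1])))
D=[r.snapshot("scene") for i in range(3)]; p=D[0][0]; d=np.median([k[1] for k in D],0)
P=cloud("scene",d); z=P[...,2]; rr=np.hypot(P[...,0]-x0[0],P[...,1]-x0[1])
lo,hi=x0[2]-.016,x0[2]-.003
Q=P[(rr<.035)&(z>lo)&(z<hi)]
for a,b in((lo,hi),(lo,lo+.007),(hi-.007,hi)):
    q=Q[(Q[:,2]>a)&(Q[:,2]<b)]; k=least_squares(lambda c:np.hypot(q[:,0]-c[0],q[:,1]-c[1])-.024,x0[:2],loss="soft_l1",f_scale=.0007); print(len(q),"disc c",k.x,"off",k.x-x0[:2])
L=P[(rr>.027)&(rr<.036)&(z>x0[2]-.028)&(z<x0[2]-.012)]; print("lug pts",len(L),L.mean(0) if len(L) else 0, "ang",np.degrees(np.arctan2(L[:,1].mean()-k.x[1],L[:,0].mean()-k.x[0])) if len(L) else 0)
u,v=map(int,pix("scene",x0)); cv2.imwrite("pics/e.png",cv2.resize(p[v-45:v+55,u-50:u+50,::-1],(600,600),interpolation=cv2.INTER_CUBIC))
E
```

```text
17.45 [ 0.56018534 -0.02000812  0.16035214] [ 1.03191047e-02  9.99946718e-01  2.69672509e-04 -6.46262491e-05] 0.10801187987608436 [-0.43383572 -0.59572216 -1.16428656] 1.082520892535639 tool y ang 88.81749666974865
138 disc c [ 0.55917094 -0.02085454] off [-0.0010144  -0.00084641]
73 disc c [ 0.55922454 -0.02086548] off [-0.0009608  -0.00085736]
75 disc c [ 0.55919223 -0.02076884] off [-0.00099311 -0.00076071]
lug pts 21 [ 0.58970304 -0.02082359  0.13973889] ang -0.10283082943266532
```

View pics/e.png

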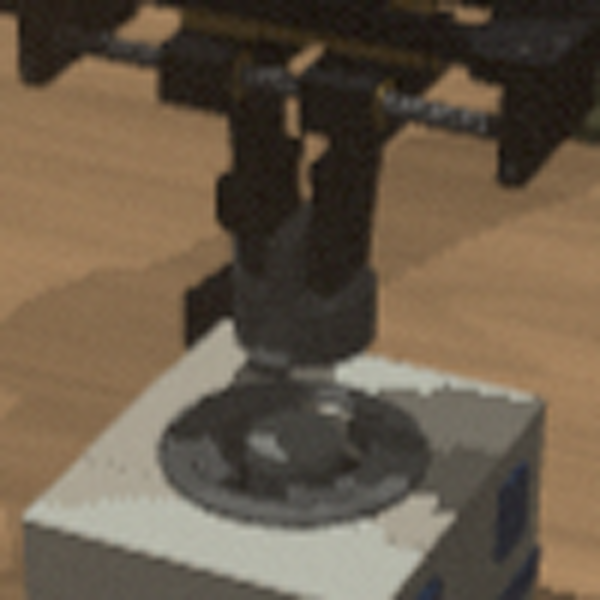

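The cap hangs level at crop (305,310), with its lug toward the slot. I correct by about 1.4 mm in x and 2 mm in y, then start down.

Emit:
step_arm:
  increments:
    - [[0.14,-0.2,-0.5],[0,0,0]]
    - [[0,0,-1],[0,0,0]]
    - [[0,0,-1],[0,0,0]]
    - [[0,0,-0.7],[0,0,0]]
    - [[0,0,-0.2],[0,0,0]]
    - [[0,0,0],[0,0,0]]
    - [[0,0,0],[0,0,0]]
    - [[0,0,0],[0,0,0]]
    - [[0,0,0],[0,0,0]]
    - [[0,0,0],[0,0,0]]
  grip_force: 60

```text
clock: 18.6
tool_pos: [0.562, -0.0235, 0.1265]
eef_rot: [0.011, 1.0, 0.0, 0.0]
contact_force: [0.4, 0.0, -0.7]
opening: 0.11
finger_force: 60.0
```

Emit:
step_arm:
  increments:
    - [[0,0,-0.2],[0,0,0]]
    - [[0,0,-0.2],[0,0,0]]
    - [[0,0,-0.2],[0,0,0]]
    - [[0,0,-0.2],[0,0,0]]
    - [[0,0,-0.2],[0,0,0]]
    - [[0,0,0],[0,0,0]]
    - [[0,0,0],[0,0,0]]
    - [[0,0,0],[0,0,0]]
    - [[0,0,0],[0,0,0]]
    - [[0,0,0],[0,0,0]]

```text
clock: 19.6
tool_pos: [0.5619, -0.0235, 0.1163]
eef_rot: [0.011, 1.0, 0.0, 0.0]
contact_force: [-0.2, -0.4, 2.2]
opening: 0.109
finger_force: 60.0
```

Emit:
step_arm:
  increments:
    - [[0,0.12,0],[0,0,0]]
    - [[0,0,0],[0,0,0]]
    - [[0,0,-0.2],[0,0,0]]
    - [[0,0,-0.2],[0,0,0]]
    - [[0,0,-0.2],[0,0,0]]
    - [[0,0,0],[0,0,0]]
    - [[0,0,0],[0,0,0]]
    - [[0,0,0],[0,0,0]]
    - [[0,0,0],[0,0,0]]
    - [[0,0,0],[0,0,0]]

```text
clock: 20.6
tool_pos: [0.5619, -0.0224, 0.1103]
eef_rot: [0.011, 1.0, -0.0, 0.0]
contact_force: [-0.1, -1.3, 4.3]
opening: 0.106
finger_force: 60.0
```

Emit:
step_arm:
  increments:
    - [[0,0,-0.2],[0,0,0]]
    - [[0,0,-0.2],[0,0,0]]
    - [[0,0,-0.2],[0,0,0]]
    - [[0,0,-0.2],[0,0,0]]
    - [[0,0,-0.2],[0,0,0]]
    - [[0,0,-0.15],[0,0,0]]
    - [[0,0,0],[0,0,0]]
    - [[0,0,0],[0,0,0]]
    - [[0,0,0],[0,0,0]]
    - [[0,0,0],[0,0,0]]

```text
clock: 21.6
tool_pos: [0.562, -0.0228, 0.0992]
eef_rot: [0.012, 1.0, -0.0, 0.0]
contact_force: [-1.0, -3.6, 8.8]
opening: 0.108
finger_force: 60.0
```

Emit:
step_arm:
  increments:
    - [[0,-0.04,0],[0,0,0]]
    - [[0,0,0],[0,0,-3]]
    - [[0,0,0],[0,0,-4]]
    - [[0,0,0],[0,0,-4]]
    - [[0,0,0],[0,0,-4]]
    - [[0,0,0],[0,0,-4]]
    - [[0,0,0],[0,0,-4]]
    - [[0,0,0],[0,0,0]]
    - [[0,0,0],[0,0,0]]
    - [[0,0,0],[0,0,0]]

```text
clock: 22.6
tool_pos: [0.5626, -0.0216, 0.0994]
eef_rot: [0.21, 0.978, 0.001, 0.001]
contact_force: [-0.3, -1.1, 7.7]
opening: 0.11
finger_force: 60.0
```

```bash
cat > st.py <<'E'
from h import *
s=r.get_state(); e=s["eef_rot"]
print(s["clock"],s["tool_pos"],"yaw",np.degrees(np.arctan2(e[1]**2-e[0]**2,2*e[0]*e[1]))-90,s["contact_force"],s["moment"],s["opening"],s["q"].round(2))
E
python3 st.py
```

```text
22.6 [ 0.56262816 -0.02155808  0.09938062] yaw -24.281032485118047 [-0.30384957 -1.14263399  7.69061239] [-0.18309762  0.15640249 -0.05602116] 0.11034651627650749 [ 0.1   0.82 -0.23  1.87  0.36  0.5   0.76]
```

Emit:
step_arm:
  increments:
    - [[0,0,0],[0,0,-4]]
    - [[0,0,0],[0,0,-5]]
    - [[0,0,0],[0,0,-5]]
    - [[0,0,0],[0,0,-5]]
    - [[0,0,0],[0,0,-5]]
    - [[0,0,0],[0,0,-5]]
    - [[0,0,0],[0,0,-5]]
    - [[0,0,0],[0,0,-4]]
    - [[0,0,0],[0,0,0]]
    - [[0,0,0],[0,0,0]]

```text
clock: 23.6
tool_pos: [0.5624, -0.0217, 0.0993]
eef_rot: [0.517, 0.856, 0.001, 0.0]
contact_force: [-0.5, -1.1, 8.6]
opening: 0.106
finger_force: 60.0
```

```bash
python3 st.py
```

```text
23.6 [ 0.56241768 -0.02166263  0.09925069] yaw -62.279209280559 [-0.48454876 -1.10793576  8.63404594] [-0.25831452  0.24379535  0.00652387] 0.10623256488489072 [-0.    0.81 -0.07  1.87  0.11  0.46  0.33]
```

Emit:
step_arm:
  increments:
    - [[0,0,0],[0,0,-4]]
    - [[0,0,0],[0,0,-4]]
    - [[0,0,0],[0,0,-4]]
    - [[0,0,0],[0,0,-4]]
    - [[0,0,0],[0,0,-3]]
    - [[0,0,0],[0,0,-2]]
    - [[0,0,0],[0,0,0]]
    - [[0,0,0],[0,0,0]]
    - [[0,0,0],[0,0,0]]
    - [[0,0,0],[0,0,0]]

```text
clock: 24.6
tool_pos: [0.5622, -0.022, 0.0992]
eef_rot: [0.664, 0.747, 0.001, 0.0]
contact_force: [-1.6, -1.6, 9.0]
opening: 0.11
finger_force: 60.0
```

```bash
python3 st.py
```

```text
24.6 [ 0.5622266  -0.02202332  0.09917013] yaw -83.28273007355988 [-1.56895525 -1.60076459  9.01645294] [-0.32276796  0.33785034  0.03018948] 0.10986836426507444 [-0.05  0.81  0.02  1.88 -0.03  0.45  0.11]
```

Emit:
step_arm:
  increments:
    - [[0,0,0],[0,0,-1]]
    - [[0,0,0],[0,0,-1]]
    - [[0,0,0],[0,0,-1]]
    - [[0,0,0],[0,0,-1]]
    - [[0,0,0],[0,0,0]]
    - [[0,0,0],[0,0,0]]
    - [[0,0,0],[0,0,0]]
    - [[0,0,0],[0,0,0]]
    - [[0,0,0],[0,0,0]]
    - [[0,0,0],[0,0,0]]

```text
clock: 25.6
tool_pos: [0.5616, -0.0219, 0.0991]
eef_rot: [0.69, 0.724, 0.0, -0.0]
contact_force: [-2.4, -1.7, 8.3]
opening: 0.108
finger_force: 60.0
```

```bash
python3 st.py
```

```text
25.6 [ 0.5616435  -0.02186977  0.09912076] yaw -87.24750258942946 [-2.38994447 -1.73184232  8.28610608] [-0.29479009  0.4592332   0.15006918] 0.10761133876129621 [-0.06  0.81  0.04  1.88 -0.06  0.45  0.06]
```

Emit:
step_arm:
  increments:
    - [[0,0,0],[0,0,2]]
    - [[0,0,0],[0,0,2]]
    - [[0,0,0],[0,0,0]]
    - [[0,0,0.2],[0,0,0]]
    - [[0,0,0.2],[0,0,0]]
    - [[0,0,0.2],[0,0,0]]
    - [[0,0,0],[0,0,0]]
    - [[0,0,0],[0,0,0]]
    - [[0,0,0],[0,0,0]]
    - [[0,0,0],[0,0,0]]

```text
clock: 26.6
tool_pos: [0.5623, -0.022, 0.1051]
eef_rot: [0.665, 0.747, 0.001, 0.0]
contact_force: [-0.1, -0.5, 7.5]
opening: 0.109
finger_force: 60.0
```

```bash
python3 st.py
```

```text
26.6 [ 0.56233343 -0.02198427  0.10508222] yaw -83.29181040505478 [-0.0510405  -0.49717596  7.53461902] [-0.25347267  0.16872453 -0.02135481] 0.10897613793908657 [-0.05  0.8   0.02  1.87 -0.03  0.47  0.11]
```

Emit:
step_arm:
  increments:
    - [[0,0,0.05],[0,0,0]]
    - [[0,0,0.05],[0,0,0]]
    - [[0,0,0.03],[0,0,0]]
    - [[0,0,0],[0,0,0]]
    - [[0,0,0],[0,0,0]]
    - [[0,0,0],[0,0,0]]
    - [[0,0,0],[0,0,0]]
    - [[0,0,0],[0,0,0]]
    - [[0,0,0],[0,0,0]]
    - [[0,0,0],[0,0,0]]

```text
clock: 27.6
tool_pos: [0.5623, -0.022, 0.1062]
eef_rot: [0.664, 0.747, 0.001, 0.0]
contact_force: [0.0, -0.6, 5.6]
opening: 0.107
finger_force: 60.0
```

Emit:
step_arm:
  increments:
    - [[0,0,0],[0,0,0]]
    - [[0,0,0],[0,0,0]]
    - [[0,0,0],[0,0,0]]
    - [[0,0,0],[0,0,0]]
    - [[0,0,0],[0,0,0]]
    - [[0,0,0],[0,0,0]]
    - [[0,0,2],[0,0,0]]
    - [[0,0,4],[0,0,0]]
    - [[0,0,5],[0,0,0]]
    - [[0,0,5],[0,0,0]]
  fingers: 0.5

```text
clock: 28.6
tool_pos: [0.5614, -0.0227, 0.2675]
eef_rot: [0.665, 0.747, -0.0, -0.0]
contact_force: [1.5, -0.4, 0.5]
opening: 0.502
finger_force: 0.0
```

Emit:
step_arm:
  increments:
    - [[-1,4,0],[0,0,0]]
    - [[-1,4,0],[0,0,0]]
    - [[-1,4,0],[0,0,0]]
    - [[-1,4,0],[0,0,0]]
    - [[-1,4,0],[0,0,0]]
    - [[0,0,0],[0,0,0]]
    - [[0,0,0],[0,0,0]]
    - [[0,0,0],[0,0,0]]
    - [[0,0,0],[0,0,0]]
    - [[0,0,0],[0,0,0]]

```text
clock: 29.6
tool_pos: [0.5122, 0.1759, 0.2661]
eef_rot: [0.666, 0.746, -0.0, 0.0]
contact_force: [-0.2, 0.5, 0.3]
opening: 0.503
finger_force: 0.0
```

```bash
python3 st.py; python3 - <<'E'
from h import *
p,d=r.snapshot("top"); q,e=r.snapshot("scene")
a=cv2.resize(p[177:249,259:331,::-1],(400,400),interpolation=cv2.INTER_CUBIC)
b=cv2.resize(q[170:250,230:310,::-1],(400,400),interpolation=cv2.INTER_CUBIC)
cv2.imwrite("pics/f.png",np.hstack([a,b]))
for n,D in(("top",d),("scene",e)):
    P=cloud(n,D); Q=P[(np.hypot(P[...,0]-.561,P[...,1]+.0225)<.03)&(P[...,2]>.112)]
    print(n,len(Q),Q.mean(0),np.percentile(Q[:,2],[50,90,98]),cv2.minAreaRect((Q[:,:2]*1000).astype(np.float32)))
    K=P[(np.hypot(P[...,0]-.561,P[...,1]+.0225)<.022)&(P[...,2]<.112)]; print("disc top z",np.median(K[:,2]))
    t=P[(np.hypot(P[...,0]-.694,P[...,1]-.22)<.02)&(P[...,2]>.04)]; print("thin",t.mean(0))
E
```

```text
29.6 [0.5122278  0.17585822 0.26605614] yaw -83.45250602019672 [-0.15416717  0.54005782  0.32757897] [-0.03572745  0.05238968  0.01382291] 0.5033518083753138 [-0.45  0.54  0.06  1.79 -0.04  0.81 -0.26]
top 101 [ 0.56160756 -0.02096541  0.12664279] [0.12811359 0.13106595 0.13158121] ((562.1694946289062, -21.385478973388672), (10.682499885559082, 45.62491226196289), 5.839162826538086)
disc top z 0.10538910127670874
thin [0.69613262 0.21761707 0.05009542]
scene 197 [ 0.56594858 -0.01990688  0.12153654] [0.12223187 0.12756106 0.1285285 ] ((564.7271118164062, -21.093955993652344), (14.6485595703125, 46.706233978271484), 9.896867752075195)
disc top z 0.10531048438532171
thin [0.69642856 0.22023011 0.04758327]
```

View pics/f.png

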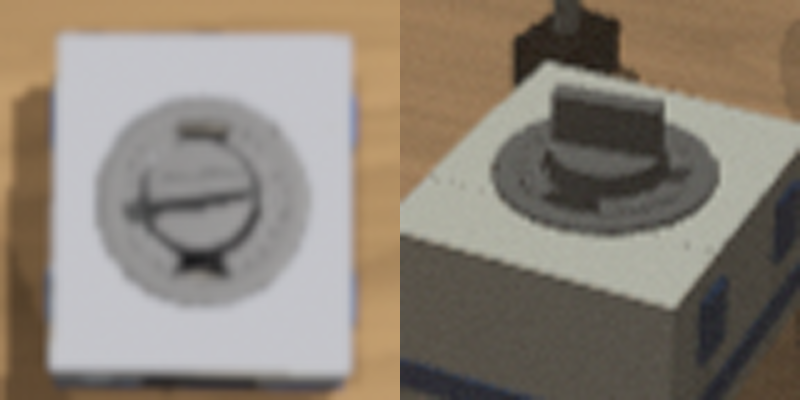

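The cap is seated and level, with its wing at (200,200) turned about 83° clockwise and the slots empty. The disc top is at 105 mm, which matches the locked height. The thin battery still stands. I hand the job in.

```bash
python3 -c "
from plant import r
print(r.finish_job())"
```

```text
the job is handed in; nothing more can be done
None
```

The fat battery is upright in the well and the cap is locked over it (turned about 83° clockwise, sprung up to its locked height); the thin battery is still standing, and I handed the job in at about 30 s.

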